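# Proof-load the clamp screw of a dental cast

### The job

Check that the screw of the clamp that holds the plaster cast is tight: swing its lever clockwise (seen from above) by its grip until it takes up, then load the screw to about 0.8 newton metres, which is some 9 newtons on the grip, and hold it there steadily for two seconds; the screw must hold without turning, so never go much above 1 newton metre. Then swing the lever back until it points over the heel of the clamp, straight away from the cast, and let go of it. Leave the empty clamp and everything else on the bench alone.

Things in the scene. Friction and masses are not known exactly. Their poses are not given: they have to be found in the camera images.
- clamp: the clamp that holds a plaster cast, fixed to the bench (an empty one of the same make also stands there). Aluminium base 150 x 100 x 14 mm. Origin on the bench under the screw's axis, z up, +x from the screw to the middle of the cast; the heel (a steel block) is on the other side, towards -x. The cast stands 18 to 82 mm along +x, is 66 mm wide, its top 51 mm above the bench
- screw_axis (a point): point on the vertical axis of the clamp's screw, 89 mm above the bench, 10 mm over the lever's hub. Lever and screw are joined by a ratchet: the lever swings freely until the ratchet bites; any further clockwise push then loads the screw. The screw itself turns only above about 1.4 N m
- lever_grip (a point): point on the axis of the lever's grip, 112 mm above the bench: an upright black sleeve, 16 mm in diameter, 78 to 126 mm above the bench, spinning freely on its pin, 90 mm from the screw's axis. Flat lever below it: top 77 mm above the bench. It starts 0.6 to 1.2 rad before the bite (only felt, differs each time), swings with under 1 N, and has free travel at least to over the heel
- stud (a joint): elastic twist of the screw, rad, positive clockwise: 0 unloaded, 0.0067 per N m of torque (0.0053 at 0.8 N m). The torque is the sideways push on the grip times 0.09 m. At the grip the loaded screw gives less than 0.1 mm per N, so the force rises steeply; too small a twist to read well, feel the force instead
- screw_mark (a point): black mark on the rim of the aluminium collar, 26 mm from the screw's axis, 65 mm above the bench; it moves (beyond half a millimetre of elastic twist) only if the screw turns
- spare_lever_grip (a point): the same point on the lever grip of the empty clamp, which is not to be touched
- wax_tin: round steel tin with pink wax, 44 mm across, 20 mm high, bystander; origin under its centre
- bur_block: aluminium block 50 x 34 x 22 mm with small burs standing in it (41 mm high in all), bystander; origin under its centre
- loose_cast: plaster cast like the clamped one, 64 x 66 x 37 mm, loose on the bench, bystander; origin at the middle of its flat heel's lower edge, +x towards its front teeth
- wax_knife: wax knife with dark wooden handle, 170 mm long, lying, bystander; origin near its middle
- varnish: small brown bottle, 40 mm across, 70 mm tall, bystander; origin under its centre
- brush: brush, 170 mm long, lying, bystander; origin near its middle
- handpiece: dark rotary handpiece, 28 mm thick, 140 mm long, lying on a rubber foot, bystander; origin under its rear end

How it is judged:
By the outcome, as a careful person would: the job done as asked, in the order asked, and still so for the second after the job is handed in, with the robot touching nothing.
It also fails if it takes over 67 s, if anything falls off the work surface, if the arm or the gripper's body presses on something with over 40 N, if the wrist force passes 120 N, or if a joint passes its speed limit or range.

### The arm

A 7-joint arm with a two-finger parallel gripper is mounted at the origin on the work surface. World frame = base frame: x ahead of the robot, y to its left, z up, the work surface at z = 0. Lengths are in m, angles in rad, forces in N, time in s.
With the tool pointing down it reaches from about 0.4 to 0.85 m from the base axis. Payload 4.5 kg.
Tool frame: the origin (TCP) lies on the centre line of the jaws, within the pads' length; the fingertips stand r.tip_reach ahead of it and the grasp point (between the pads) lies 3 mm ahead of it (r.tip_reach is the distance from the TCP to the fingertips, in m); z points along the fingers, y is the line along which they close (so a half turn about z gives the same grasp; the last joint's range is limited). The gripper opens to 88 mm and grips with 3 to 60 N. Pads are 18 mm wide; open, the fingers measure 123 mm over their backs; the gripper's body (75 mm by 187 mm) begins 45 mm behind the grasp point.
Start: joints at [-1.31, 0.689, -0.195, 1.565, 0.157, 0.902, -0.215], TCP at [0.141, 0.609, 0.261] pointing down, gripper open.
Joint ranges: [-3.01, 3.01], [-0.46, 2.08], [-1.47, 1.51], [0.13, 2.56], [-1, 4.14], [0.04, 2.09], [-2.66, 2.66]. Speed limits (rad/s): [2.57, 2.57, 3.14, 3.14, 3.14, 3.14, 3.14].

### API

Orientations are given as a unit quaternion [x, y, z, w].
In Python, from plant import readout, eyes, ticket, r gives the robot as it stands. The module is installed in compiled form; this text tells all that it offers.
- The arm moves only by the tool carry_out, never from a script. Its argument "motion" is a list that holds one entry, the list of rows, each a list of 7 numbers: the shift along the tool's x, y, z in mm, then the turn, a rotation vector about the tool's x, y, z in rad, then the opening in per cent of the stroke, from 0 (shut) to 100 (fully open). In form: [[[dx, dy, dz, ax, ay, az, claw], ...]]. A call has 1 to 8 rows; each row shifts and turns the commanded pose from where the row before left it, along the tool's axes as they then stand; what a row does not reach is not made up. A row lasts 1/10 s, in which the tool goes at most 50 mm and 8.59 degrees, less where a joint would pass 70% of its speed; a pose out of reach is approached as far as the arm can. A call is refused whole if a number of a shift passes 50 or a number of a turn 0.15, either way. A call with a gripper value outside its range is refused whole. The fingers move at their own pace and stop on an object; "squeeze" is the grip in N (left out, the last holds). Time passes only in rows, so rows that do not move let the fingers close. It gives the time, the measured TCP pose, the force and the opening at its end, in the units of the state.
- readout.get_state(): the state, without advancing time (a new reading comes with each control period).
- eyes.snapshot(name): name is "scene" or "top"; returns a dict with "pixels" (384x512x3 uint8, red, green, blue), "K" (3x3 intrinsics, pixels), "origin" and "attitude" of the camera in the world. Camera axes: x right, y down, z forward; pixel columns grow to the right and rows downward; lengths in m; the calibration is good to about 2 mm. A picture is of the moment at which its call begins. There is no depth.
- ticket.finish_job(): hands the job in, once; it reports no verdict.
The state is a dict: "clock": time; "q": joint angles; "qd": joint speeds; "joint_torque": joint torques, N m; "tool_pos": TCP position; "eef_rot": TCP orientation; "contact_force": force on the tool from outside, world axes, zero at the start; "moment": the same for the moment, N m; "opening": opening from 0.0 (shut) to 1.0 (fully open).
Only numpy, scipy, OpenCV 4.12 (cv2) and the standard library are available. Lean on these libraries where they do the work, as an engineer would, in place of code of your own. Each camera call takes 0.05 s, during which the arm holds its last target. There are 200 camera calls.

## Working session

There is one attempt and no reset: what is moved stays moved. The work goes in short steps, Python scripts to look and compute and a tool call to move; the robot and the scene stay as the last step left them, time stands still between calls to the robot, and variables do not carry over. Pictures are saved under pics/ and viewed, on a budget of 10 in all, crops included, one or two more only if the job needs it, and the job is handed in when it is done.

Besides the shell and the picture viewer there is one more tool, called after "Emit:" as a command line: name --argument value ..., lists and objects as JSON in quotes. carry_out: Moves the arm, as the interface text tells. Its arguments: {"type":"object","properties":{"motion":{"type":"array","items":{"type":"array","items":{"type":"array","items":{"type":"number"}}}},"squeeze":{"type":"number"}},"required":["motion"]}

```bash
mkdir -p pics; cat > h.py <<'E'
import numpy as np, cv2
from plant import readout, eyes, ticket, r
def snap(name,fn):
    s=eyes.snapshot(name); cv2.imwrite('pics/'+fn,s['pixels'][:,:,::-1]); return s
E
python3 - <<'E'
from h import *
for n in('scene','top'):
    s=snap(n,n+'0.png'); print(n,s['K'],s['origin'],s['attitude'])
    np.savez(n+'.npz',K=s['K'],o=s['origin'],a=s['attitude'])
print(readout.get_state(), r.tip_reach)
E
```

```text
scene [[421.57482445   0.         245.51497177]
 [  0.         421.57482445 196.70474491]
 [  0.           0.           1.        ]] [1.02227025 0.57686304 1.05083405] [ 0.29430796  0.90232238 -0.30058578 -0.09404963]
top [[393.3912138    0.         260.78422005]
 [  0.         393.3912138  194.26387964]
 [  0.           0.           1.        ]] [0.5024862  0.00667988 1.30793367] [ 0.70645264 -0.70579361  0.03549995 -0.0389847 ]
{'clock': 0.1, 'q': array([-1.3102009 ,  0.68988092, -0.19455042,  1.56620596,  0.15733968,
        0.90252073, -0.21506575]), 'qd': array([ 1.82874022e-04, -1.68642508e-03,  8.48979363e-04, -2.76213926e-03,
       -6.73811021e-04,  1.56795233e-04,  6.75059306e-05]), 'joint_torque': array([-3.35508441e-03, -5.28506541e+01, -1.27197314e+00, -1.53839618e+01,
       -5.26564464e-02,  1.99290858e-03,  7.38967833e-05]), 'tool_pos': array([0.14045222, 0.60848171, 0.26001205]), 'eef_rot': array([ 1.13078097e-01,  9.93585774e-01, -8.08577625e-04, -2.49790261e-05]), 'contact_force': array([ 0.38923412,  0.10240986, -0.37207859]), 'moment': array([-0.06445477,  0.01369826,  0.02452095]), 'opening': 0.9995249548651348} 0.022
```

View pics/scene0.png

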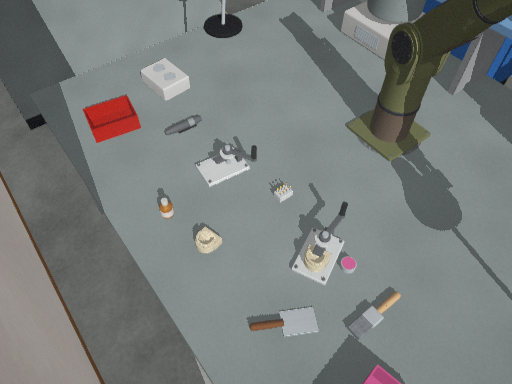

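View pics/top0.png

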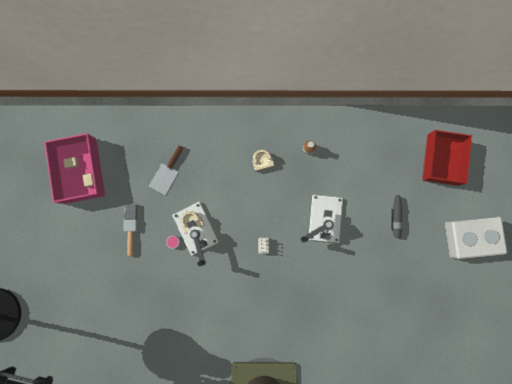

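The cast's clamp is at about (195,232) in top and (318,255) in scene, with its grip near (200,262) and (344,208). The empty clamp is at (325,220) in top. I'll enlarge the cast's clamp in both views.

```bash
python3 - <<'E'
import cv2,numpy as np
a=cv2.imread('pics/top0.png')[195:275,155:235]; b=cv2.imread('pics/scene0.png')[195:290,280:365]
a=cv2.resize(a,(400,400),interpolation=cv2.INTER_CUBIC); b=cv2.resize(b,(358,400),interpolation=cv2.INTER_CUBIC)
cv2.imwrite('pics/crop0.png',np.hstack([a,b]))
E
```

```text
(no output)
```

View pics/crop0.png

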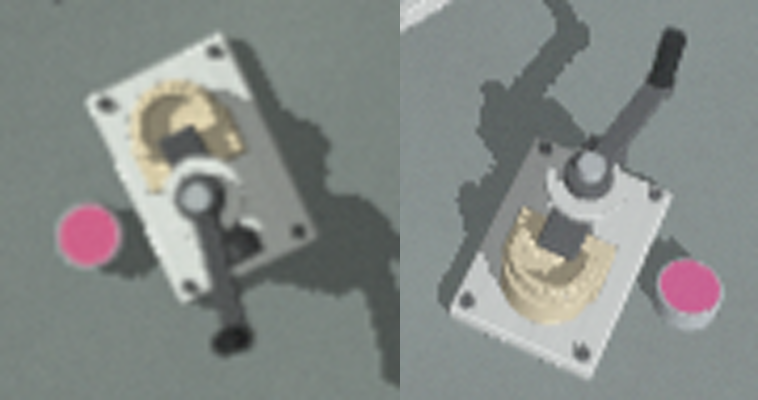

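```bash
cat >> h.py <<'E'
from scipy.spatial.transform import Rotation as R
C={n:np.load(n+'.npz') for n in('scene','top')}
def ray(n,u,v):
    c=C[n]; d=R.from_quat(c['a']).apply(np.linalg.inv(c['K'])@[u,v,1]); return c['o'],d
def atz(n,u,v,z):
    o,d=ray(n,u,v); return o+d*(z-o[2])/d[2]
def tri(p,q):
    A=[];b=[]
    for n,(u,v) in(('top',p),('scene',q)):
        o,d=ray(n,u,v); d/=np.linalg.norm(d); P=np.eye(3)-np.outer(d,d); A.append(P);b.append(P@o)
    return np.linalg.lstsq(np.vstack(A),np.hstack(b),rcond=None)[0]
E
python3 - <<'E'
from h import *
np.set_printoptions(precision=4,suppress=True)
T=lambda x,y:(155+(x-2)/5,195+(y-2)/5); S=lambda x,y:(280+(x-402)/4.21,195+(y-2)/4.21)
print('base top',[atz('top',*T(*p),.014) for p in((88,98),(220,35),(315,237),(183,302))])
print('base scn',[atz('scene',*S(*p),.014) for p in((535,138),(672,193),(590,376),(452,310))])
print('knob',tri(T(200,195),S(592,167)))
print('gripmid',tri(T(232,340),S(667,58)),atz('top',*T(232,340),.102),atz('scene',*S(667,58),.102))
print('griptop',atz('scene',*S(673,32),.126),'gripbot',atz('scene',*S(660,84),.078))
E
```

```text
base top [array([0.5731, 0.3048, 0.014 ]), array([0.6148, 0.2186, 0.014 ]), array([0.4824, 0.1541, 0.014 ]), array([0.4403, 0.2396, 0.014 ])]
base scn [array([0.4843, 0.1503, 0.014 ]), array([0.4389, 0.2381, 0.014 ]), array([0.5741, 0.3047, 0.014 ]), array([0.6148, 0.2178, 0.014 ])]
knob [0.5086 0.2178 0.0877]
gripmid [0.4222 0.1927 0.1063] [0.4218 0.1936 0.102 ] [0.4197 0.1908 0.102 ]
griptop [0.4176 0.188  0.126 ] gripbot [0.4229 0.1936 0.078 ]
```

Emit:
carry_out --motion '[[[-26,-24.5,0,0,0,0,100],[-26,-24.5,0,0,0,0,100],[-26,-24.5,0,0,0,0,100],[-26,-24.5,0,0,0,0,100],[-26,-24.5,5,0,0,0,100],[-26,-24.5,5,0,0,0,100],[-26,-24.5,5,0,0,0,100]]]'

```text
clock: 0.8
tool_pos: [0.2799, 0.3995, 0.2454]
eef_rot: [0.113, 0.994, -0.0, -0.0]
contact_force: [0.6, 0.5, -0.4]
opening: 0.997
```

Emit:
carry_out --motion '[[[-26,-24.5,5,0,0,0,100],[-26,-24.5,5,0,0,0,100],[-26,-24.5,10,0,0,0,100],[-26,-24.5,10,0,0,0,100],[-26,-24.5,10,0,0,0,100],[-26,-24.5,10,0,0,0,100],[-26,-24.5,10,0,0,0,100],[0,0,0,0,0,0,100]]]'

```text
clock: 1.6
tool_pos: [0.4199, 0.1873, 0.1844]
eef_rot: [0.118, 0.993, -0.002, -0.0]
contact_force: [-0.2, -0.7, -0.8]
opening: 1.002
```

```bash
python3 - <<'E'
from h import *
s=readout.get_state(); print(s['clock'],s['tool_pos'],s['eef_rot'],s['contact_force'],s['q'])
M=R.from_quat(s['eef_rot']).as_matrix(); print('d tool mm',1000*M.T@(np.array([.4215,.1925,.111])-s['tool_pos']))
a=snap('top','t1.png')['pixels'][195:275,155:235]; b=snap('scene','s1.png')['pixels'][175:275,295:395]
f=lambda i:cv2.resize(i,(400,400),interpolation=cv2.INTER_CUBIC)
cv2.imwrite('pics/crop1.png',np.hstack([f(a),f(b)])[:,:,::-1])
E
```

```text
1.6 [0.41986442 0.18734456 0.18437497] [ 1.17630224e-01  9.93054515e-01 -2.38044057e-03 -4.41250235e-04] [-0.22795264 -0.69583045 -0.83283941] [-0.38372529  0.61968681 -0.21650747  2.12306795  0.31041658  0.43199294
  0.49014458]
d tool mm [-0.40907399  5.74934809 73.34791935]
```

View pics/crop1.png

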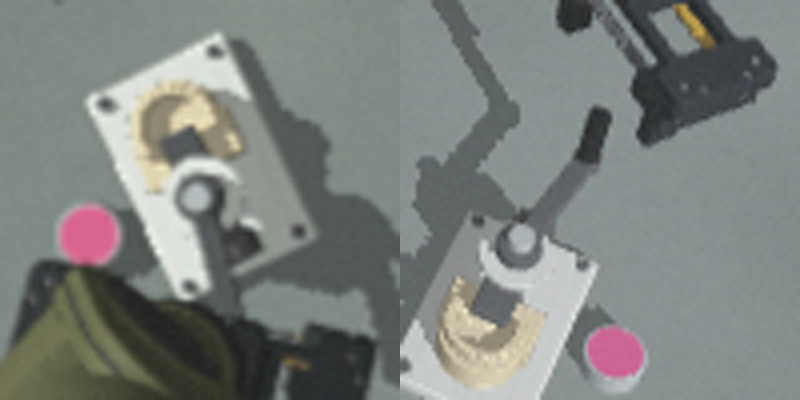

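The open gripper stands above the grip with nothing in its way. In the crop the sleeve is at (597,135) and the fingers sit on either side of it. Now I'll lower it.

Emit:
carry_out --motion '[[[0,5,12,0,0,0,100],[0,0,20,0,0,0,100],[0,0,20,0,0,0,100],[0,0,15,0,0,0,100],[0,0,5,0,0,0,100],[0,0,0,0,0,0,100]]]'

```text
clock: 2.3
tool_pos: [0.4183, 0.1991, 0.113]
eef_rot: [0.112, 0.994, -0.0, -0.001]
contact_force: [-0.5, -0.9, 0.7]
opening: 1.001
```

```bash
python3 - <<'E'
from h import *
s=readout.get_state(); print(s['clock'],s['tool_pos'],s['contact_force'],s['moment'])
b=snap('scene','s2.png')['pixels'][175:275,295:395]
cv2.imwrite('pics/crop2.png',cv2.resize(b,(500,500),interpolation=cv2.INTER_CUBIC)[:,:,::-1])
E
```

```text
2.3 [0.4183196  0.19910553 0.11304164] [-0.47171683 -0.93192995  0.71790919] [ 0.01189099 -0.04470912 -0.01815173]
```

View pics/crop2.png

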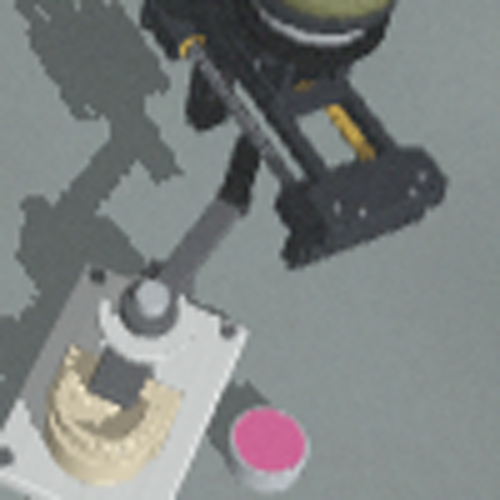

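The sleeve, at (240,175) in the crop, stands between the fingers. I'll centre and close gently.

Emit:
carry_out --motion '[[[-4,-5,0,0,0,0,60],[0,0,0,0,0,0,0],[0,0,0,0,0,0,0],[0,0,0,0,0,0,0],[0,0,0,0,0,0,0],[0,0,0,0,0,0,0],[0,0,0,0,0,0,0],[0,0,0,0,0,0,0]]]' --squeeze 8

```text
clock: 3.15
tool_pos: [0.4219, 0.1921, 0.1137]
eef_rot: [0.113, 0.994, 0.0, -0.0]
contact_force: [-0.4, 0.4, 0.2]
opening: 0.298
```

```bash
cat >> h.py <<'E'
AX=np.array([.5085,.2185])
def rep(AX=AX):
    s=readout.get_state(); p=s['tool_pos']; v=p[:2]-AX; a=np.arctan2(v[1],v[0])%(2*np.pi)
    rad=v/np.linalg.norm(v); t=np.array([rad[1],-rad[0]]); f=s['contact_force'][:2]
    y=R.from_quat(s['eef_rot']).as_matrix()[:2,1]
    print('t %.2f p %s r %.4f ang %.4f  Fcw %.2f Frad %.2f F %s op %.3f yang %.3f M %s'%(s['clock'],p.round(4),np.linalg.norm(v),a,f@t,f@rad,s['contact_force'].round(2),s['opening'],np.arctan2(y[1],y[0]),s['moment'].round(2)))
    return s
def go(ang,n,rr=.09,yaw=0,AX=AX):
    s=readout.get_state(); p=s['tool_pos']; M=R.from_quat(s['eef_rot']).as_matrix()
    v=p[:2]-AX; a0=np.arctan2(v[1],v[0])%(2*np.pi); q=p
    for k in range(1,n+1):
        a=a0+(ang-a0)*k/n; g=np.array([AX[0]+rr*np.cos(a),AX[1]+rr*np.sin(a),p[2]])
        print((1000*M.T@(g-q)).round(1),g.round(4)); q=g
E
python3 - <<'E'
from h import *
rep(); go(3.431-0.55,8)
E
```

```text
t 3.15 p [0.4219 0.1921 0.1137] r 0.0905 ang 3.4376  Fcw 0.46 Frad 0.27 F [-0.4   0.36  0.24] op 0.298 yang 1.344 M [ 0.03 -0.02 -0.03]
[2.5 5.8 0. ] [0.4208 0.1983 0.1137]
[2.5 5.7 0. ] [0.4196 0.2044 0.1137]
[2.1 5.9 0. ] [0.4188 0.2107 0.1137]
[1.7 6.  0. ] [0.4185 0.2169 0.1137]
[1.3 6.1 0. ] [0.4186 0.2232 0.1137]
[0.9 6.2 0. ] [0.4192 0.2294 0.1137]
[0.4 6.2 0. ] [0.4201 0.2356 0.1137]
[0.  6.3 0. ] [0.4215 0.2417 0.1137]
```

Emit:
carry_out --motion '[[[0,0,0,0,0,0,0],[0,0,0,0,0,0,0],[0,0,0,0,0,0,0],[0,0,0,0,0,0,0],[1.2,3,0,0,0,0,0],[1.2,3,0,0,0,0,0],[1.2,3,0,0,0,0,0],[0,0,0,0,0,0,0]]]'

```text
clock: 3.95
tool_pos: [0.4197, 0.2023, 0.1136]
eef_rot: [0.112, 0.994, 0.0, -0.001]
contact_force: [-2.4, 1.3, 2.1]
opening: 0.178
```

```bash
python3 - <<'E'
from h import *
rep(); go(3.431-0.5,8)
E
```

```text
t 3.95 p [0.4197 0.2023 0.1136] r 0.0902 ang 3.3220  Fcw 1.70 Frad 2.11 F [-2.38  1.29  2.13] op 0.178 yang 1.345 M [-0.03  0.52  0.03]
[1.4 4.2 0. ] [0.4193 0.2067 0.1136]
[1.4 4.2 0. ] [0.4188 0.2111 0.1136]
[1.2 4.2 0. ] [0.4186 0.2155 0.1136]
[1.  4.3 0. ] [0.4185 0.2199 0.1136]
[0.8 4.3 0. ] [0.4187 0.2243 0.1136]
[0.6 4.4 0. ] [0.4191 0.2286 0.1136]
[0.4 4.4 0. ] [0.4197 0.233  0.1136]
[ 0.2  4.4 -0. ] [0.4205 0.2373 0.1136]
```

Emit:
carry_out --motion '[[[1.8,4.2,0,0,0,0,0],[1.6,4.2,0,0,0,0,0],[1.2,4.2,0,0,0,0,0],[1.0,4.3,0,0,0,0,0],[0.8,4.3,0,0,0,0,0],[0.6,4.4,0,0,0,0,0],[0.4,4.4,0,0,0,0,0],[0,0,0,0,0,0,0]]]'

```text
clock: 4.75
tool_pos: [0.4203, 0.2339, 0.1138]
eef_rot: [0.113, 0.994, 0.001, 0.0]
contact_force: [-1.8, 0.5, 0.3]
opening: 0.177
```

```bash
python3 - <<'E'
from h import *
rep(); go(2.7,8)
E
```

```text
t 4.75 p [0.4203 0.2339 0.1138] r 0.0896 ang 2.9690  Fcw 0.22 Frad 1.89 F [-1.82  0.55  0.28] op 0.177 yang 1.345 M [0.12 0.5  0.01]
[0.6 3.  0. ] [0.4204 0.2369 0.1138]
[0. 3. 0.] [0.4211 0.2399 0.1138]
[-0.1  3.   0. ] [0.4218 0.2428 0.1138]
[-0.2  3.   0. ] [0.4227 0.2457 0.1138]
[-0.3  3.   0. ] [0.4237 0.2486 0.1138]
[-0.4  3.   0. ] [0.4247 0.2514 0.1138]
[-0.5  3.   0. ] [0.4259 0.2542 0.1138]
[-0.6  3.   0. ] [0.4271 0.257  0.1138]
```

Emit:
carry_out --motion '[[[0,0,0,0,0,-0.14,0],[0,0,0,0,0,-0.14,0],[0,0,0,0,0,-0.14,0],[0,0,0,0,0,-0.14,0],[0,0,0,0,0,-0.14,0],[0,0,0,0,0,-0.14,0],[0,0,0,0,0,-0.14,0],[0,0,0,0,0,-0.14,0]]]' --squeeze 3

```text
clock: 5.55
tool_pos: [0.42, 0.233, 0.1138]
eef_rot: [-0.434, 0.901, 0.001, 0.0]
contact_force: [-3.1, 0.4, 1.5]
opening: 0.182
```

```bash
python3 - <<'E'
from h import *
rep(); go(2.7,8)
E
```

```text
t 5.55 p [0.42   0.233  0.1138] r 0.0897 ang 2.9790  Fcw -0.06 Frad 3.10 F [-3.07  0.44  1.55] op 0.182 yang 2.470 M [ 0.21  0.71 -0.02]
[-2.6  1.7  0. ] [0.4202 0.2362 0.1138]
[-2.8  1.4  0. ] [0.4209 0.2392 0.1138]
[-2.9  1.3  0. ] [0.4217 0.2423 0.1138]
[-2.9  1.2  0. ] [0.4226 0.2453 0.1138]
[-2.9  1.1  0. ] [0.4236 0.2483 0.1138]
[-3.  1.  0.] [0.4247 0.2512 0.1138]
[-3.   0.9  0. ] [0.4258 0.2541 0.1138]
[-3.   0.8  0. ] [0.4271 0.257  0.1138]
```

Emit:
carry_out --motion '[[[-2.6,2.2,0,0,0,0,0],[-2.8,1.6,0,0,0,0,0],[-2.9,1.3,0,0,0,0,0],[-2.9,1.2,0,0,0,0,0],[0,0,0,0,0,0,0]]]'

```text
clock: 6.05
tool_pos: [0.423, 0.2459, 0.1138]
eef_rot: [-0.432, 0.902, 0.0, 0.001]
contact_force: [1.8, -0.1, -1.3]
opening: 0.181
```

```bash
python3 - <<'E'
from h import *
rep(); go(2.6,8)
E
```

```text
t 6.05 p [0.423  0.2459 0.1138] r 0.0898 ang 2.8309  Fcw 0.47 Frad -1.78 F [ 1.84 -0.09 -1.27] op 0.181 yang 2.463 M [ 0.02 -0.35  0.  ]
[-2.4  1.1  0. ] [0.4236 0.2485 0.1138]
[-2.5  0.8  0. ] [0.4245 0.2509 0.1138]
[-2.5  0.8  0. ] [0.4255 0.2533 0.1138]
[-2.5  0.7  0. ] [0.4265 0.2557 0.1138]
[-2.5  0.6  0. ] [0.4277 0.2581 0.1138]
[-2.5  0.5  0. ] [0.4288 0.2604 0.1138]
[-2.6  0.5  0. ] [0.4301 0.2627 0.1138]
[-2.6  0.4  0. ] [0.4314 0.2649 0.1138]
```

Emit:
carry_out --motion '[[[-2.4,0.8,0,0,0,0,0],[-2.5,0.7,0,0,0,0,0],[0,0,0,0,0,0,0]]]'

```text
clock: 6.35
tool_pos: [0.4246, 0.2503, 0.1138]
eef_rot: [-0.432, 0.902, 0.0, 0.0]
contact_force: [1.9, -0.4, -1.4]
opening: 0.179
```

Emit:
carry_out --motion '[[[-1.5,0.4,0,0,0,0,0],[-1.5,0.4,0,0,0,0,0],[0,0,0,0,0,0,0]]]'

```text
clock: 6.65
tool_pos: [0.4256, 0.2529, 0.1137]
eef_rot: [-0.432, 0.902, -0.0, 0.0]
contact_force: [1.9, -0.8, -1.0]
opening: 0.178
```

```bash
python3 - <<'E'
from h import *
rep(); go(2.5,8)
E
```

```text
t 6.65 p [0.4256 0.2529 0.1137] r 0.0898 ang 2.7483  Fcw 0.02 Frad -2.10 F [ 1.95 -0.79 -1.02] op 0.178 yang 2.464 M [-0.13 -0.41  0.05]
[-2.6  0.9  0. ] [0.4265 0.2556 0.1137]
[-2.7  0.7  0. ] [0.4277 0.2581 0.1137]
[-2.7  0.6  0. ] [0.4289 0.2606 0.1137]
[-2.7  0.5  0. ] [0.4303 0.263  0.1137]
[-2.8  0.4  0. ] [0.4317 0.2654 0.1137]
[-2.8  0.3  0. ] [0.4332 0.2678 0.1137]
[-2.8  0.2  0. ] [0.4348 0.2701 0.1137]
[-2.8  0.1  0. ] [0.4364 0.2724 0.1137]
```

Emit:
carry_out --motion '[[[-2.0,0.4,0,0,0,0,0],[-2.0,0.4,0,0,0,0,0],[0,0,0,0,0,0,0]]]'

```text
clock: 6.95
tool_pos: [0.4274, 0.2568, 0.1137]
eef_rot: [-0.432, 0.902, 0.0, 0.0]
contact_force: [2.7, -0.9, -0.8]
opening: 0.179
```

Emit:
carry_out --motion '[[[-2.0,0.4,0,0,0,0,0],[-2.0,0.4,0,0,0,0,0],[0,0,0,0,0,0,0]]]'

```text
clock: 7.25
tool_pos: [0.4292, 0.2604, 0.1137]
eef_rot: [-0.432, 0.902, 0.0, 0.0]
contact_force: [1.5, -0.9, -0.4]
opening: 0.18
```

```bash
python3 - <<'E'
from h import *
rep(); go(2.4,8)
E
```

```text
t 7.25 p [0.4292 0.2604 0.1137] r 0.0896 ang 2.6553  Fcw -0.09 Frad -1.74 F [ 1.5  -0.89 -0.4 ] op 0.180 yang 2.464 M [-0.1  -0.43 -0.01]
[-2.8  0.8  0. ] [0.4303 0.2631 0.1137]
[-2.8  0.4  0. ] [0.4318 0.2655 0.1137]
[-2.9  0.3  0. ] [0.4333 0.268  0.1137]
[-2.9  0.2  0. ] [0.4349 0.2703 0.1137]
[-2.9  0.1  0. ] [0.4366 0.2727 0.1137]
[-2.9  0.   0. ] [0.4384 0.2749 0.1137]
[-2.9 -0.   0. ] [0.4402 0.2771 0.1137]
[-2.9 -0.1  0. ] [0.4421 0.2793 0.1137]
```

Emit:
carry_out --motion '[[[-2.0,0.2,0,0,0,0,0],[-2.0,0.2,0,0,0,0,0],[0,0,0,0,0,0,0]]]'

```text
clock: 7.55
tool_pos: [0.4313, 0.2639, 0.1137]
eef_rot: [-0.432, 0.902, 0.0, 0.0]
contact_force: [1.6, -1.1, -0.5]
opening: 0.178
```

Emit:
carry_out --motion '[[[-2.0,0.1,0,0,0,0,0],[-2.0,0.1,0,0,0,0,0],[0,0,0,0,0,0,0]]]'

```text
clock: 7.85
tool_pos: [0.4335, 0.2673, 0.1137]
eef_rot: [-0.432, 0.902, 0.0, 0.0]
contact_force: [0.0, -0.5, 0.4]
opening: 0.18
```

```bash
python3 - <<'E'
from h import *
rep(); go(2.3,8)
E
```

```text
t 7.85 p [0.4335 0.2673 0.1137] r 0.0894 ang 2.5646  Fcw -0.40 Frad -0.29 F [ 0.02 -0.49  0.36] op 0.180 yang 2.464 M [-0.   -0.06 -0.03]
[-2.9  0.8  0. ] [0.4347 0.2701 0.1137]
[-3.   0.2  0. ] [0.4365 0.2725 0.1137]
[-3.   0.1  0. ] [0.4383 0.2748 0.1137]
[-3. -0.  0.] [0.4402 0.2771 0.1137]
[-3.  -0.1  0. ] [0.4422 0.2793 0.1137]
[-3.  -0.2  0. ] [0.4442 0.2815 0.1137]
[-3.  -0.3  0. ] [0.4463 0.2836 0.1137]
[-2.9 -0.4  0. ] [0.4485 0.2856 0.1137]
```

Emit:
carry_out --motion '[[[-2.0,0.1,0,0,0,0,0],[-2.0,0.1,0,0,0,0,0],[0,0,0,0,0,0,0]]]'

```text
clock: 8.15
tool_pos: [0.4359, 0.2706, 0.1138]
eef_rot: [-0.432, 0.902, 0.0, 0.0]
contact_force: [-1.0, 0.9, -0.6]
opening: 0.18
```

Emit:
carry_out --motion '[[[-2.0,0,0,0,0,0,0],[-2.0,0,0,0,0,0,0],[0,0,0,0,0,0,0]]]'

```text
clock: 8.45
tool_pos: [0.4384, 0.2737, 0.1138]
eef_rot: [-0.432, 0.902, 0.0, 0.0]
contact_force: [-1.5, 0.4, 2.0]
opening: 0.176
```

```bash
python3 - <<'E'
from h import *
rep(); go(2.3,8)
E
```

```text
t 8.45 p [0.4384 0.2737 0.1138] r 0.0892 ang 2.4742  Fcw -0.61 Frad 1.47 F [-1.53  0.43  2.  ] op 0.176 yang 2.464 M [0.33 0.32 0.03]
[-2.   0.8  0. ] [0.439  0.2757 0.1138]
[-2. -0.  0.] [0.4403 0.2772 0.1138]
[-2.  -0.1  0. ] [0.4416 0.2787 0.1138]
[-2.  -0.1  0. ] [0.4429 0.2801 0.1138]
[-2.  -0.2  0. ] [0.4443 0.2816 0.1138]
[-1.9 -0.2  0. ] [0.4457 0.2829 0.1138]
[-1.9 -0.3  0. ] [0.4471 0.2843 0.1138]
[-1.9 -0.3  0. ] [0.4485 0.2856 0.1138]
```

Emit:
carry_out --motion '[[[-2.0,0.1,0,0,0,0,0],[-2.0,0,0,0,0,0,0],[0,0,0,0,0,0,0]]]'

```text
clock: 8.75
tool_pos: [0.441, 0.2768, 0.1138]
eef_rot: [-0.432, 0.902, 0.0, 0.0]
contact_force: [-1.0, 1.5, 2.1]
opening: 0.178
```

Emit:
carry_out --motion '[[[-2.0,-0.1,0,0,0,0,0],[-2.0,-0.2,0,0,0,0,0],[0,0,0,0,0,0,0]]]'

```text
clock: 9.05
tool_pos: [0.443, 0.2791, 0.1136]
eef_rot: [-0.432, 0.902, 0.0, -0.001]
contact_force: [-4.3, 1.2, 0.1]
opening: 0.176
```

```bash
python3 - <<'E'
from h import *
rep(); go(2.2,8)
E
```

```text
t 9.05 p [0.443  0.2791 0.1136] r 0.0893 ang 2.3945  Fcw -2.07 Frad 3.96 F [-4.31  1.17  0.12] op 0.176 yang 2.464 M [ 0.28  0.86 -0.04]
[-2.2  0.6 -0. ] [0.444  0.2812 0.1136]
[-2.2 -0.2 -0. ] [0.4455 0.2828 0.1136]
[-2.2 -0.3 -0. ] [0.4471 0.2843 0.1136]
[-2.2 -0.3 -0. ] [0.4487 0.2858 0.1136]
[-2.2 -0.4 -0. ] [0.4504 0.2872 0.1136]
[-2.1 -0.4 -0. ] [0.4521 0.2886 0.1136]
[-2.1 -0.5 -0. ] [0.4538 0.29   0.1136]
[-2.1 -0.5 -0. ] [0.4555 0.2913 0.1136]
```

Emit:
carry_out --motion '[[[0,0.5,0,0,0,0,0],[0,0,0,0,0,0,0]]]'

```text
clock: 9.25
tool_pos: [0.443, 0.2792, 0.1137]
eef_rot: [-0.432, 0.902, -0.0, -0.0]
contact_force: [-3.4, 1.4, 1.6]
opening: 0.179
```

```bash
python3 -c "from h import *;rep()"
```

```text
t 9.25 p [0.443  0.2792 0.1137] r 0.0892 ang 2.3941  Fcw -1.28 Frad 3.50 F [-3.44  1.44  1.6 ] op 0.179 yang 2.464 M [ 0.14  0.86 -0.  ]
```

Emit:
carry_out --motion '[[[-0.5,0,0,0,0,0,0],[0,0,0,0,0,0,0]]]'

```text
clock: 9.45
tool_pos: [0.4434, 0.2796, 0.1136]
eef_rot: [-0.432, 0.902, -0.0, -0.0]
contact_force: [-3.6, 0.3, 1.0]
opening: 0.181
```

```bash
python3 -c "from h import *;rep()"
```

```text
t 9.45 p [0.4434 0.2796 0.1136] r 0.0893 ang 2.3883  Fcw -2.31 Frad 2.84 F [-3.65  0.26  1.  ] op 0.181 yang 2.464 M [0.06 0.95 0.  ]
```

Emit:
carry_out --motion '[[[0,0.4,0,0,0,0,0],[-0.3,0,0,0,0,0,0],[-0.3,0,0,0,0,0,0],[0,0,0,0,0,0,0]]]' --squeeze 30

```text
clock: 9.85
tool_pos: [0.4435, 0.2799, 0.1136]
eef_rot: [-0.432, 0.902, -0.0, -0.0]
contact_force: [-3.4, -1.9, 2.2]
opening: 0.173
```

```bash
python3 -c "from h import *;rep()"
```

```text
t 9.85 p [0.4435 0.2799 0.1136] r 0.0894 ang 2.3846  Fcw -3.74 Frad 1.14 F [-3.4  -1.93  2.21] op 0.173 yang 2.464 M [-0.31  0.84 -0.05]
```

Emit:
carry_out --motion '[[[-0.3,0,0,0,0,0,0],[-0.2,0,0,0,0,0,0],[0,0,0,0,0,0,0]]]'

```text
clock: 10.15
tool_pos: [0.4437, 0.2802, 0.1135]
eef_rot: [-0.432, 0.902, -0.001, -0.001]
contact_force: [-4.8, -1.9, 1.0]
opening: 0.171
```

```bash
python3 -c "from h import *;rep()"
```

```text
t 10.15 p [0.4437 0.2802 0.1135] r 0.0894 ang 2.3804  Fcw -4.69 Frad 2.14 F [-4.79 -1.92  0.97] op 0.171 yang 2.464 M [-0.55  0.92  0.05]
```

Emit:
carry_out --motion '[[[-0.3,0,0,0,0,0,0],[-0.3,0,0,0,0,0,0],[-0.3,0,0,0,0,0,0],[0,0,0,0,0,0,0]]]'

```text
clock: 10.55
tool_pos: [0.4439, 0.2805, 0.1134]
eef_rot: [-0.432, 0.902, -0.001, -0.001]
contact_force: [-5.4, -3.0, 0.5]
opening: 0.17
```

```bash
cat >> h.py <<'E'
def avg(n):
    L=[]
    for _ in range(n):
        s=readout.get_state(); v=s['tool_pos'][:2]-AX; rad=v/np.linalg.norm(v); t=np.array([rad[1],-rad[0]])
        f=s['contact_force'][:2]; m=s['moment'][:2]/.2; fm=np.array([-m[1],m[0]])
        L.append([f@t,f@rad,fm@t,fm@rad]); eyes.snapshot('top')
    L=np.array(L); print('Fcw,Frad, from moment: mean',L.mean(0).round(2),'sd',L.std(0).round(2),'seq',L[:,0].round(1)); rep()
E
python3 -c "from h import *;avg(6)"
```

```text
Fcw,Frad, from moment: mean [-5.88  1.4  -6.16  1.72] sd [0.47 0.65 0.19 0.16] seq [-6.  -5.9 -6.2 -5.2 -6.6 -5.4]
t 10.85 p [0.444  0.2805 0.1134] r 0.0895 ang 2.3765  Fcw -5.63 Frad 1.47 F [-4.96 -3.04  1.21] op 0.167 yang 2.464 M [-0.7   1.07  0.03]
```

Emit:
carry_out --motion '[[[-0.3,0,0,0,0,0,0],[-0.3,0,0,0,0,0,0],[-0.3,0,0,0,0,0,0],[-0.3,0,0,0,0,0,0],[0,0,0,0,0,0,0]]]'

```text
clock: 11.35
tool_pos: [0.4442, 0.2808, 0.1133]
eef_rot: [-0.432, 0.902, -0.001, -0.002]
contact_force: [-7.1, -4.5, 1.0]
opening: 0.169
```

```bash
python3 -c "from h import *;avg(6)"
```

```text
Fcw,Frad, from moment: mean [-7.38  1.45 -7.39  1.61] sd [0.42 0.61 0.09 0.1 ] seq [-8.2 -7.  -7.2 -7.  -7.5 -7.5]
t 11.65 p [0.4442 0.2808 0.1133] r 0.0895 ang 2.3715  Fcw -7.25 Frad 1.20 F [-5.91 -4.37  0.38] op 0.171 yang 2.464 M [-0.85  1.29  0.02]
```

Emit:
carry_out --motion '[[[-0.3,0,0,0,0,0,0],[-0.3,0,0,0,0,0,0],[-0.3,0,0,0,0,0,0],[-0.3,0,0,0,0,0,0],[-0.1,0,0,0,0,0,0],[0,0,0,0,0,0,0]]]'

```text
clock: 12.25
tool_pos: [0.4445, 0.2812, 0.1131]
eef_rot: [-0.432, 0.902, -0.002, -0.002]
contact_force: [-6.4, -5.2, 2.4]
opening: 0.171
```

```bash
python3 -c "from h import *;avg(10)"
```

```text
Fcw,Frad, from moment: mean [-7.98  1.47 -8.74  1.69] sd [0.48 0.5  0.14 0.15] seq [-8.2 -7.8 -7.8 -9.1 -8.1 -7.3 -7.7 -8.1 -8.2 -7.4]
t 12.75 p [0.4445 0.2812 0.1132] r 0.0896 ang 2.3661  Fcw -8.26 Frad 1.28 F [-6.7  -5.01  1.73] op 0.171 yang 2.464 M [-1.    1.45 -0.  ]
```

Emit:
carry_out --motion '[[[-0.3,0,0,0,0,0,0],[-0.2,0,0,0,0,0,0],[0,0,0,0,0,0,0]]]'

```text
clock: 13.05
tool_pos: [0.4446, 0.2813, 0.1131]
eef_rot: [-0.432, 0.902, -0.002, -0.003]
contact_force: [-7.1, -5.0, 2.1]
opening: 0.172
```

```bash
python3 -c "from h import *;avg(50)"
```

```text
Fcw,Frad, from moment: mean [-8.73  1.55 -9.28  1.66] sd [0.49 0.48 0.15 0.15] seq [ -8.5  -9.   -8.1  -8.2  -8.4  -8.2  -8.9  -9.1  -8.6  -8.9  -8.6  -8.6
  -9.2  -9.1  -8.4  -7.9  -8.7  -7.9  -8.1  -9.   -8.9  -9.3  -9.4 -10.1
  -8.   -8.8  -9.3  -9.3  -8.5  -9.6  -9.   -9.2  -8.3  -8.3  -8.8  -8.2
  -8.3  -8.5  -8.2  -8.7  -8.7  -8.7  -8.6  -8.6  -7.9  -8.4  -9.1  -9.7
  -9.1  -9.5]
t 15.55 p [0.4446 0.2813 0.1131] r 0.0896 ang 2.3644  Fcw -8.70 Frad 1.45 F [-7.14 -5.18  2.61] op 0.167 yang 2.464 M [-1.06  1.51 -0.01]
```

The screw held about 0.79 N·m for 2.5 s. Next I'll unload and swing back.

Emit:
carry_out --motion '[[[1,0,0,0,0,0,0],[1.5,0,0,0,0,0,0],[1.5,0,0,0,0,0,0],[1.5,0,0,0,0,0,0],[2,0,0,0,0,0,0],[2,0,0,0,0,0,0],[0,0,0,0,0,0,0]]]' --squeeze 6

```text
clock: 16.25
tool_pos: [0.4411, 0.2771, 0.114]
eef_rot: [-0.432, 0.902, 0.0, 0.001]
contact_force: [-0.2, 1.2, -1.2]
opening: 0.18
```

```bash
sed -i 's/^AX=.*/AX=np.array([.5084,.2172])/' h.py; python3 - <<'E'
from h import *
rep(); go(3.15,14)
E
```

```text
t 16.25 p [0.4411 0.2771 0.114 ] r 0.0901 ang 2.4144  Fcw 0.78 Frad 0.99 F [-0.22  1.24 -1.2 ] op 0.180 yang 2.464 M [ 0.24 -0.   -0.04]
[ 4.7  0.  -0. ] [0.4381 0.2734 0.114 ]
[ 4.7 -0.1 -0. ] [0.4353 0.2696 0.114 ]
[ 4.7 -0.4 -0. ] [0.4326 0.2657 0.114 ]
[ 4.7 -0.6 -0. ] [0.4302 0.2617 0.114 ]
[ 4.6 -0.9 -0. ] [0.4279 0.2575 0.114 ]
[ 4.6 -1.1 -0. ] [0.4259 0.2532 0.114 ]
[ 4.5 -1.4 -0. ] [0.4241 0.2489 0.114 ]
[ 4.5 -1.6 -0. ] [0.4226 0.2444 0.114 ]
[ 4.4 -1.8 -0. ] [0.4213 0.2398 0.114 ]
[ 4.3 -2.1 -0. ] [0.4202 0.2352 0.114 ]
[ 4.1 -2.3 -0. ] [0.4194 0.2306 0.114 ]
[ 4.  -2.5 -0. ] [0.4188 0.2259 0.114 ]
[ 3.9 -2.7 -0. ] [0.4185 0.2212 0.114 ]
[ 3.7 -2.9 -0. ] [0.4184 0.2164 0.114 ]
```

Emit:
carry_out --motion '[[[4.7,0,0,0,0,0,0],[4.7,-0.1,0,0,0,0,0],[4.7,-0.4,0,0,0,0,0],[4.7,-0.6,0,0,0,0,0],[4.6,-0.9,0,0,0,0,0],[4.6,-1.1,0,0,0,0,0],[4.5,-1.4,0,0,0,0,0],[0,0,0,0,0,0,0]]]'

```text
clock: 17.05
tool_pos: [0.4243, 0.2471, 0.1137]
eef_rot: [-0.431, 0.902, -0.001, 0.0]
contact_force: [4.9, -2.1, -2.3]
opening: 0.178
```

```bash
python3 - <<'E'
from h import *
rep(); go(3.599,15)
E
```

```text
t 17.05 p [0.4243 0.2471 0.1137] r 0.0892 ang 2.8003  Fcw -0.33 Frad -5.28 F [ 4.87 -2.08 -2.27] op 0.178 yang 2.463 M [-0.33 -0.98  0.04]
[ 4.7 -1.   0. ] [0.4221 0.2428 0.1137]
[ 4.4 -1.9  0. ] [0.4209 0.2381 0.1137]
[ 4.3 -2.2  0. ] [0.4199 0.2334 0.1137]
[ 4.1 -2.4  0. ] [0.4191 0.2287 0.1137]
[ 4.  -2.6  0. ] [0.4187 0.2239 0.1137]
[ 3.9 -2.8  0. ] [0.4184 0.2192 0.1137]
[ 3.7 -3.   0. ] [0.4184 0.2144 0.1137]
[ 3.5 -3.2  0. ] [0.4187 0.2096 0.1137]
[ 3.4 -3.4  0. ] [0.4193 0.2048 0.1137]
[ 3.2 -3.6  0. ] [0.42   0.2001 0.1137]
[ 3.  -3.7  0. ] [0.4211 0.1954 0.1137]
[ 2.8 -3.9  0. ] [0.4224 0.1908 0.1137]
[ 2.6 -4.   0. ] [0.4239 0.1863 0.1137]
[ 2.4 -4.2  0. ] [0.4257 0.1818 0.1137]
[ 2.1 -4.3  0. ] [0.4277 0.1775 0.1137]
```

Emit:
carry_out --motion '[[[4.6,-2.3,0,0,0,0,0],[4.4,-1.9,0,0,0,0,0],[4.3,-2.2,0,0,0,0,0],[4.1,-2.4,0,0,0,0,0],[4.0,-2.6,0,0,0,0,0],[3.9,-2.8,0,0,0,0,0],[3.7,-3,0,0,0,0,0],[0,0,0,0,0,0,0]]]'

```text
clock: 17.85
tool_pos: [0.4202, 0.215, 0.114]
eef_rot: [-0.431, 0.902, 0.0, 0.001]
contact_force: [7.2, 0.1, -4.0]
opening: 0.177
```

```bash
python3 - <<'E'
from h import *
rep(); go(3.599,8)
E
```

```text
t 17.85 p [0.4202 0.215  0.114 ] r 0.0882 ang 3.1661  Fcw -0.08 Frad -7.21 F [ 7.21  0.1  -3.99] op 0.177 yang 2.463 M [ 0.08 -1.28  0.02]
[ 4.8 -1.9 -0. ] [0.4187 0.2101 0.114 ]
[ 3.4 -3.4 -0. ] [0.4192 0.2053 0.114 ]
[ 3.3 -3.6 -0. ] [0.42   0.2005 0.114 ]
[ 3.1 -3.8 -0. ] [0.421  0.1957 0.114 ]
[ 2.8 -4.  -0. ] [0.4223 0.191  0.114 ]
[ 2.6 -4.1 -0. ] [0.4238 0.1864 0.114 ]
[ 2.4 -4.2 -0. ] [0.4256 0.1819 0.114 ]
[ 2.2 -4.4 -0. ] [0.4277 0.1775 0.114 ]
```

```bash
python3 - <<'E'
from h import *
A=np.array([.5100,.2192]); rep(A); go(3.599,8,AX=A)
E
```

```text
t 17.85 p [0.4202 0.215  0.114 ] r 0.0899 ang 3.1879  Fcw -0.23 Frad -7.20 F [ 7.21  0.1  -3.99] op 0.177 yang 2.463 M [ 0.08 -1.28  0.02]
[ 3.5 -3.1 -0. ] [0.4204 0.2104 0.114 ]
[ 3.2 -3.3 -0. ] [0.421  0.2058 0.114 ]
[ 3.  -3.5 -0. ] [0.4218 0.2013 0.114 ]
[ 2.9 -3.6 -0. ] [0.4228 0.1968 0.114 ]
[ 2.7 -3.8 -0. ] [0.4241 0.1923 0.114 ]
[ 2.5 -3.9 -0. ] [0.4256 0.1879 0.114 ]
[ 2.3 -4.  -0. ] [0.4273 0.1837 0.114 ]
[ 2.1 -4.1 -0. ] [0.4293 0.1795 0.114 ]
```

Emit:
carry_out --motion '[[[2.7,-4.1,0,0,0,0,0],[3.2,-3.3,0,0,0,0,0],[3,-3.5,0,0,0,0,0],[2.9,-3.6,0,0,0,0,0],[2.7,-3.8,0,0,0,0,0],[2.5,-3.9,0,0,0,0,0],[2.3,-4,0,0,0,0,0],[0,0,0,0,0,0,0]]]'

```text
clock: 18.65
tool_pos: [0.4277, 0.1834, 0.1138]
eef_rot: [-0.432, 0.902, 0.0, 0.001]
contact_force: [4.6, 1.3, -2.0]
opening: 0.18
```

```bash
python3 - <<'E'
from h import *
A=np.array([.5100,.2192]); rep(A); rep(); go(3.599,1,AX=A)
E
```

```text
t 18.65 p [0.4277 0.1834 0.1138] r 0.0897 ang 3.5523  Fcw -0.67 Frad -4.75 F [ 4.62  1.28 -2.  ] op 0.180 yang 2.463 M [ 0.42 -0.94 -0.03]
t 18.65 p [0.4277 0.1834 0.1138] r 0.0875 ang 3.5386  Fcw -0.60 Frad -4.75 F [ 4.62  1.28 -2.  ] op 0.180 yang 2.463 M [ 0.42 -0.94 -0.03]
[ 2.1 -3.6 -0. ] [0.4293 0.1795 0.1138]
```

Emit:
carry_out --motion '[[[0.7,-2,0,0,0,0,0],[0.7,-2,0,0,0,0,0],[0,0,0,0,0,0,0],[0,0,0,0,0,0,0]]]'

```text
clock: 19.05
tool_pos: [0.4294, 0.1799, 0.1137]
eef_rot: [-0.432, 0.902, -0.0, 0.0]
contact_force: [3.7, 2.8, -1.2]
opening: 0.177
```

```bash
python3 - <<'E'
from h import *
avg(4); rep(np.array([.5100,.2192]))
a=snap('top','t3.png')['pixels'][195:275,155:235]; b=snap('scene','s3.png')['pixels'][195:275,290:370]
f=lambda i:cv2.resize(i,(400,400),interpolation=cv2.INTER_CUBIC)
cv2.imwrite('pics/crop3.png',np.hstack([f(a),f(b)])[:,:,::-1])
E
```

```text
Fcw,Frad, from moment: mean [ 0.21 -4.45  0.33 -4.44] sd [0.47 0.21 0.1  0.21] seq [ 0.9 -0.1  0.3 -0.3]
t 19.25 p [0.4293 0.18   0.1137] r 0.0874 ang 3.5817  Fcw -1.22 Frad -4.63 F [ 4.71  0.87 -1.48] op 0.179 yang 2.464 M [ 0.46 -0.83 -0.05]
t 19.25 p [0.4293 0.18   0.1137] r 0.0897 ang 3.5943  Fcw -1.27 Frad -4.62 F [ 4.71  0.87 -1.48] op 0.179 yang 2.464 M [ 0.46 -0.83 -0.05]
```

View pics/crop3.png

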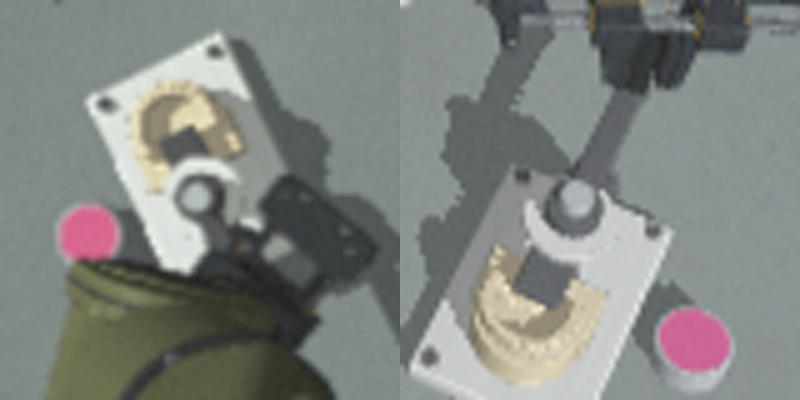

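The scene crop shows the lever running from the hub (577,200) to the grip (640,80), in line with the base. I'll ease the radial stress, open slowly and lift.

Emit:
carry_out --motion '[[[-0.7,-0.3,0,0,0,0,0],[0,0,0,0,0,0,0],[0,0,0,0,0,0,25],[0,0,0,0,0,0,40],[0,0,0,0,0,0,60],[0,0,0,0,0,0,60],[0,0,0,0,0,0,60],[0,0,0,0,0,0,60]]]'

```text
clock: 20.15
tool_pos: [0.4299, 0.1803, 0.1137]
eef_rot: [-0.432, 0.902, 0.0, -0.0]
contact_force: [-0.1, -0.2, 0.9]
opening: 0.602
```

Emit:
carry_out --motion '[[[0,0,0,0,0,0,60],[0,0,-10,0,0,0,60],[0,0,-20,0,0,0,60],[0,0,-25,0,0,0,60],[0,0,-25,0,0,0,60],[0,0,-25,0,0,0,60],[0,0,-25,0,0,0,60],[0,0,0,0,0,0,60]]]'

```text
clock: 20.95
tool_pos: [0.4312, 0.1813, 0.2469]
eef_rot: [-0.432, 0.902, 0.0, 0.003]
contact_force: [0.6, 0.5, -0.1]
opening: 0.598
```

```bash
python3 - <<'E'
from h import *
rep()
a=snap('top','t4.png')['pixels'][195:275,155:235]; b=snap('scene','s4.png')['pixels'][195:275,290:370]
f=lambda i:cv2.resize(i,(400,400),interpolation=cv2.INTER_CUBIC)
cv2.imwrite('pics/crop4.png',np.hstack([f(a),f(b)])[:,:,::-1])
E
```

```text
t 20.95 p [0.4312 0.1813 0.2469] r 0.0851 ang 3.5765  Fcw 0.19 Frad -0.72 F [ 0.57  0.47 -0.13] op 0.598 yang 2.464 M [0.11 0.08 0.03]
```

View pics/crop4.png

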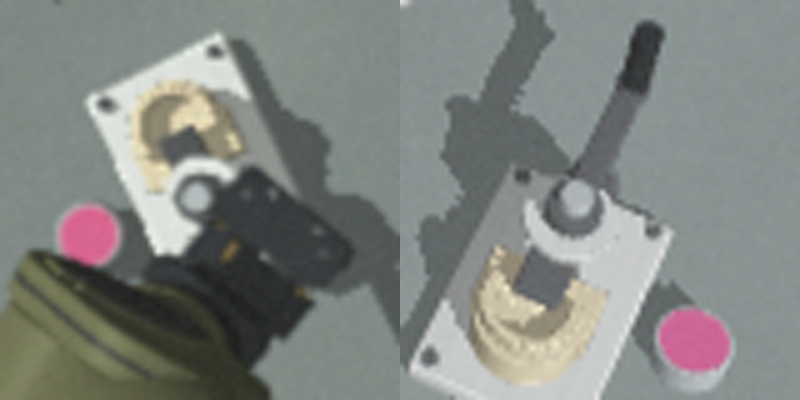

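Emit:
carry_out --motion '[[[-6,20,0,0,0,0,60],[-12,40,0,0,0,0,60],[-12,40,0,0,0,0,60],[-12,40,0,0,0,0,60],[-12,40,0,0,0,0,60],[-12,40,0,0,0,0,60],[0,0,0,0,0,0,60],[0,0,0,0,0,0,60]]]'

```text
clock: 21.85
tool_pos: [0.2989, 0.3696, 0.2427]
eef_rot: [-0.433, 0.901, -0.001, -0.001]
contact_force: [-0.2, -0.7, -0.4]
opening: 0.599
```

```bash
python3 - <<'E'
from h import *
a=snap('top','t5.png')['pixels'][195:275,155:235]; b=snap('scene','s5.png')['pixels'][195:275,290:370]
f=lambda i:cv2.resize(i,(400,400),interpolation=cv2.INTER_CUBIC)
cv2.imwrite('pics/crop5.png',np.hstack([f(a),f(b)])[:,:,::-1])
E
```

```text
(no output)
```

View pics/crop5.png

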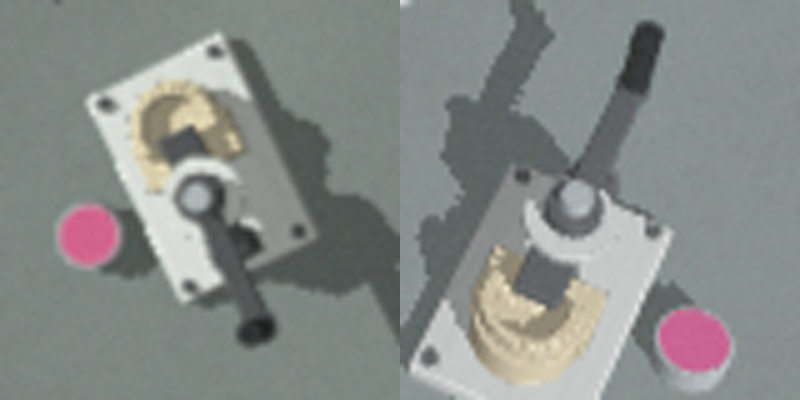

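```bash
python3 - <<'E'
from h import *
T=lambda x,y:(155+(x-2)/5,195+(y-2)/5); S=lambda x,y:(290+(x-402)/5,195+(y-2)/5)
k=tri(T(200,195),S(577,199)); g=tri(T(256,329),S(643,57)); print(k,g)
for n,p in(('top',T(256,329)),('scene',S(643,57))):
    q=atz(n,*p,.104); kk=atz(n,*(T(200,195) if n=='top' else S(577,199)),.088); v=(q-kk)[:2]; print(n,q,kk,np.linalg.norm(v),np.degrees(np.arctan2(v[1],v[0]))%360)
a=atz('scene',*S(605,150),.077)-atz('scene',*S(630,95),.077); print(np.degrees(np.arctan2(-a[1],-a[0]))%360)
v=(g-k); print(np.degrees(np.arctan2(v[1],v[0]))%360)
# base direction from screw holes (top view, z=.014)
h=[atz('top',*T(*p),.014) for p in((106,104),(215,51),(298,231),(188,287))]
for i,j in((3,0),(2,1)): d=h[j]-h[i]; print('long',np.degrees(np.arctan2(d[1],d[0])))
for i,j in((1,0),(2,3)): d=h[j]-h[i]; print('short-90',np.degrees(np.arctan2(d[1],d[0]))-90)
h=[atz('scene',*S(*p),.014) for p in((430,357),(653,231),(523,176))]
d=h[0]-h[2]; d2=h[1]-h[2]; print('diag holes scene short-90',np.degrees(np.arctan2(d2[1],d2[0]))-90, d)
E
```

```text
[0.50869015 0.21779774 0.08677829] [0.42817942 0.17894587 0.10655405]
top [0.42849265 0.17882953 0.104     ] [0.50922959 0.21703032 0.088     ] 0.08931826883813757 205.32123922989757
scene [0.42604668 0.17829847 0.104     ] [0.5087469  0.21875973 0.088     ] 0.09206758111183923 206.07029076209693
207.2898614966023
205.76045035379497
long 25.30291502772038
long 25.5712193626511
short-90 26.212057934043557
short-90 27.024797378012977
diag holes scene short-90 26.116173020163046 [0.11849327 0.05755482 0.        ]
```

```bash
python3 - <<'E'
from h import *
a=cv2.imread('pics/top0.png').astype(int);b=cv2.imread('pics/top0.png'.replace('top0','t5')).astype(int)
d=(abs(a-b).sum(2)>90).astype(np.uint8); n,l,st,c=cv2.connectedComponentsWithStats(d)
print([s.tolist() for s in st[1:] if s[4]>4])
rep(); ticket.finish_job()
E
```

```text
[[193, 239, 7, 14, 41], [234, 251, 30, 24, 106], [204, 253, 7, 11, 46], [227, 252, 32, 26, 120], [197, 256, 7, 11, 52], [0, 281, 150, 103, 5862], [233, 305, 279, 79, 6984], [39, 368, 10, 8, 26], [93, 368, 3, 4, 7], [158, 375, 74, 9, 348], [76, 381, 4, 3, 5]]
t 21.95 p [0.3005 0.368  0.2428] r 0.2568 ang 2.5141  Fcw -0.12 Frad -0.20 F [ 0.09 -0.21 -0.02] op 0.601 yang 2.463 M [ 0.06 -0.01  0.01]
the job is handed in; nothing more can be done
```

The job is done and handed in at about 22 s on the robot's clock. The clamp's screw held at about 0.79 N·m and showed no sign of turning.

- **Load test:** I swung the lever clockwise by its grip and the ratchet bit after about 1.05 rad. I then held about 8.7 N on the grip for 2.5 s. Single noisy readings ranged from 7.9 to 10.1 N. A second estimate from the wrist moment gave about 9.3 N (0.84 N·m), so the two differ by about 6%.
- **Lever over the heel:** After unloading, I swung the lever back and let go. In the last pictures it points at about 205.8°, and the heel direction measures about 206.1° (base edges and holes give 205–207°). The lever stayed put when the gripper opened, and the arm was clear of everything at the end.
- **Rest of the bench:** Comparing the first and last top pictures, the only changes are the lever, what appear to be its shadow, and the arm. The empty clamp and the other items did not move.
- **Not checked or off:**
  - I could not make out the screw's black mark at camera resolution. That the screw did not turn rests on the steady force, which stayed well under 1.4 N m.
  - The sleeve seems to have slipped 2 to 3 mm in the pads under load. This gave up to 7 N of radial pull during the swing back, and I allowed for it when placing the lever.

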